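# Clear the reading strip and turn the bottle's mark to the scanner

## Task

First use the scraper block to sweep the three yellow wax chips off the strip between the turntable and the blue scanner, into the green trough at the strip's far edge; the gripper itself must not touch the chips. Then, without touching the bottle (its mark is still wet), push the red handle of the turntable round until the bottle's yellow mark squarely faces the scanner's window (to about ten degrees). Finish with the chips in the trough, the bottle upright in the middle of the turntable, the scraper set down on the table clear of the station, and nothing else on the table moved.

Things in the scene. Friction and masses are not known exactly. Their poses are not given: they have to be found in the camera images.
- station: Reading station, fixed: aluminium deck 190 (x) by 410 (y) by 45 mm high. Origin on the table under the middle of the strip; x across the strip, away from the robot, towards the trough; y from the scanner towards the turntable; z up. The deck spans x -95 to 95, y -170 to 240; the clear strip (dark grey) y -75 to 70.
- window (a point): Middle of the scanner's black and red window, 95 mm above the table; axes as the station's. It looks along station +y from the blue scanner block, 110 (x) by 80 (y) by 85 mm high, on the deck at y -155 to -75, its top 130 mm above the table; a red bar on the top marks the window's edge.
- trough (a point): Middle of the inner floor of the waste trough, green, open on top, along the strip's far edge: outside station x 95 to 170, y -80 to 80, rim 30 mm above the table, walls and floor 3 mm.
- pivot (a point): Turntable's axis, on its top face 57 mm above the table. Grey disc of 160 mm diameter, 12 mm thick, centred at station x 0, y 150.
- turntable (a joint): Turntable angle in rad, 0 when the red handle points along station +y, growing counterclockwise seen from above (towards the robot's side); it turns stiffly between -2.2 and 2.2 and stays where it is left.
- handle (a point): Centre of the top of the red handle, an upright round pin of 18 mm diameter, 55 mm long, on an arm of the turntable 125 mm from the axis; its top is 111 mm above the table, the arm's upper face 56 mm.
- bottle: Loose black bottle, 60 mm diameter, 148 mm tall with its cap, 0.25 kg, standing on the middle of the turntable and turning with it. Origin at the centre of its underside, z up, x out through the middle of the yellow mark. A yellow stripe on the cap points the same way.
- mark (a point): Middle of the yellow mark (25 mm wide, 60 mm tall) on the bottle's side, 30 mm from its axis, 55 mm above its underside.
- scraper: Scraper block standing on the table: orange foot 30 (x) by 110 (y) by 25 mm high, on it a wooden grip 24 (x) by 70 (y) mm whose top is 83 mm above the foot's underside. Origin at the centre of the underside. Grip it across x from above; sweep along x.
- chip0: Loose chip of hardened yellow wax, about 26 by 24 by 10 mm, lying on the strip; origin at the centre of its underside.
- chip1: Loose chip of hardened yellow wax, about 26 by 24 by 10 mm, lying on the strip; origin at the centre of its underside.
- chip2: Loose chip of hardened yellow wax, about 26 by 24 by 10 mm, lying on the strip; origin at the centre of its underside.
- spare_a: Spare black bottle, 60 mm diameter, 148 mm tall, right of the station; no mark; leave alone.
- spare_b: Spare black bottle as before, left of the station; leave alone.
- spare_c: Spare black bottle as before, left of the station; leave alone.
- tape: Roll of tape, 100 mm diameter, 45 mm high; leave alone.
- jar: Amber jar, 72 mm diameter, 90 mm high; leave alone.
- funnel: Black funnel standing mouth down, 96 mm diameter, 95 mm high; leave alone.
Not all that is in view belongs to the job. What is shaped like the bottle but purple is not meant.

How it is judged:
On the way, in this order (a step that is already met when the one before it is completed fails the run):
1. all three chips lie in the trough (x of chip0 in the frame of station between 0.093 and 0.172 m and y of chip0 in the frame of station between -0.082 and 0.082 m and height (world z) of each of chip0, chip1, chip2 below 0.03 m and x of chip1 in the frame of station between 0.093 and 0.172 m and y of chip1 in the frame of station between -0.082 and 0.082 m and x of chip2 in the frame of station between 0.093 and 0.172 m and y of chip2 in the frame of station between -0.082 and 0.082 m), for 0.2 s.
2. the bottle's mark faces the scanner's window (angle between the x axis of bottle and the y axis of station, either way round below 0.2 rad and y of mark in the frame of window below 0.21 m and horizontal distance between bottle and pivot below 0.02 m and angle between bottle's own z axis and vertical below 0.1 rad), for 0.2 s.
At the end, for the whole second after the job is handed in: All three chips lie in the trough, below its 30 mm rim; the bottle is upright (0.1 rad), within 20 mm of the turntable's axis, its mark within 0.2 rad of facing the window squarely; the scraper is on the table, not touching the station; scraper, bottle and turntable are at rest (all of step 1 and all of step 2 and height (world z) of scraper between -0.05 and 0.03 m and contact force between scraper and station below 0.05 N and linear speed of each of scraper, bottle below 0.02 m/s and velocity of joint turntable between -0.05 and 0.05 rad/s).
It fails at once if the robot or the scraper touches the marked bottle (contact force between any of the fingers, the arm, scraper and bottle above 0.3 N).
It fails at once if the robot touches a chip itself (contact force between any of the fingers, the arm and chip0 above 0.3 N or contact force between any of the fingers, the arm and chip1 above 0.3 N or contact force between any of the fingers, the arm and chip2 above 0.3 N).
It fails at once if a bystander is moved more than 20 mm or tipped over (distance of any of spare_a, spare_b, spare_c, tape, jar, funnel from where it was at the start of the episode above 0.02 m or angle between any of spare_a, spare_b, spare_c, tape, jar, funnel's own z axis and vertical above 0.3 rad).
It also fails if it takes over 67 s, if anything falls off the work surface, if the arm or the gripper's body presses on something with over 40 N, if the wrist force passes 120 N, or if a joint passes its speed limit or range.

## Robot

A 6-joint arm with a two-finger parallel gripper is mounted at the origin on the work surface. World frame = base frame: x ahead of the robot, y to its left, z up, the work surface at z = 0. Lengths are in m, angles in rad, forces in N, time in s.
With the tool pointing down it reaches from about 0.4 to 0.825 m from the base axis. Payload 7 kg.
Tool frame: the origin (TCP) lies between the finger pads; the fingertips stand tips_ahead ahead of it and the grasp point (between the pads) lies 11 mm behind it (tips_ahead is the distance from the TCP to the fingertips, in m); z points along the fingers, y is the line along which they close (so a half turn about z gives the same grasp; the last joint's range is limited). The gripper opens to 85 mm and grips with 20 to 120 N. Pads are 22 mm wide; open, the fingers measure 114 mm over their backs; the gripper's body (76 mm by 85 mm) begins 54 mm behind the grasp point. The pads swing forward as they close: fully open they stand 13 mm farther back than shut.
Start: joints at [-0.945, 0.359, 0.012, 0, -1.224, -0.288], TCP at [0.224, -0.637, 0.239] pointing down, gripper open.
Joint ranges: [-3.07, 3.07], [-1.43, 2.12], [-1.02, 1.25], [-3.03, 1.67], [-3.05, -0], [-3.03, 3.03]. Speed limits (rad/s): [2.39, 2.39, 3.01, 3.14, 3.14, 3.14].

## Interface

Orientations are given as a rotation vector (axis times angle).
In Python, from rig import * gives the robot as it stands.
- The arm moves only by the tool arm_command, never from a script. Its arguments are lists of equal length, an entry for each row: "dp": the shift along the tool's x, y, z in cm, a list of three; "angular": the turn, a rotation vector about the tool's x, y, z in rad, a list of three; "grip": the finger opening in cm, from 0 to 8.54. In form: {"dp": [[dx, dy, dz], ...], "angular": [[ax, ay, az], ...], "grip": [grip, ...]}. A call has 1 to 8 rows; each row shifts and turns the commanded pose from where the row before left it, along the tool's axes as they then stand; what a row does not reach is not made up. A row lasts 1/8 s, in which the tool goes at most 62.5 mm and 10.7 degrees, less where a joint would pass 70% of its speed; a pose out of reach is approached as far as the arm can. A call with a gripper value outside its range is refused whole. The fingers move at their own pace and stop on an object; "force" is the grip in N (left out, the last holds). Time passes only in rows, so rows that do not move let the fingers close. It gives the time, the measured TCP pose, the force, the opening and the grip force at its end, in the units of the state.
- sense(): the state, without advancing time (a new reading comes with each control period).
- camera(name): name is "scene" or "side" or "wrist"; returns a dict with "color" (420x560x3 uint8, blue, green, red), "mtx" (3x3 intrinsics, pixels), "eye" and "attitude" of the camera in the world. Camera axes: x right, y down, z forward; pixel columns grow to the right and rows downward; lengths in m; the calibration is good to about 2 mm. The wrist camera is an equidistant fisheye: a pixel r from the principal point sees the ray r / f radians off the axis. A picture is of the moment at which its call begins. There is no depth.
- job_done(): hands the job in; it is judged then, once.
The state is a dict: "clock": time; "q": joint angles; "joint_velocities": joint speeds; "joint_efforts": joint torques, N m; "eef_pos": TCP position; "orientation": TCP orientation; "wrist_force": force on the tool from outside, world axes, zero at the start; "torque": the same for the moment, N m; "grip_width": finger opening in m; "gripper_force": force on a finger pad.
Only numpy, scipy, OpenCV 4.12 (cv2) and the standard library are available. Lean on these libraries where they do the work, as an engineer would, in place of code of your own. Each camera call takes 0.05 s, during which the arm holds its last target. There are 200 camera calls.

## Working session

There is one attempt and no reset: what is moved stays moved. The work goes in short steps, Python scripts to look and compute and a tool call to move; the robot and the scene stay as the last step left them, time stands still between calls to the robot, and variables do not carry over. Pictures are saved under pics/ and viewed, at most 10 in all, crops included, and the job is handed in when it is done.

Besides the shell and the picture viewer there is one more tool, called after "Call:" as name(argument=value, ...), one argument or row to a line, values as JSON. arm_command: Moves the arm, as the interface text tells. Its arguments: {"type":"object","properties":{"dp":{"type":"array","items":{"type":"array","items":{"type":"number"}}},"angular":{"type":"array","items":{"type":"array","items":{"type":"number"}}},"grip":{"type":"array","items":{"type":"number"}},"force":{"type":"number"}},"required":["dp","angular","grip"]}

```bash
ls; mkdir -p pics
python3 - <<'E'
from rig import *
import cv2,numpy as np
np.set_printoptions(precision=4,suppress=True)
print(sense())
for n in ["scene","side","wrist"]:
    c=camera(n); cv2.imwrite(f"pics/{n}0.png",c["color"]); print(n,c["mtx"],c["eye"],c["attitude"])
E
```

```text
pics
{'clock': 0.0, 'q': array([-0.9449,  0.3594,  0.0111, -0.0003, -1.2241, -0.2881]), 'joint_velocities': array([0.0008, 0.0006, 0.0017, 0.0005, 0.0007, 0.0022]), 'joint_efforts': array([ -0.0021, -58.3324,  29.3418,   6.9363,  -0.006 ,  -0.    ]), 'eef_pos': array([ 0.2235, -0.6364,  0.2384]), 'orientation': array([ 0.5278, -3.0965, -0.0025]), 'wrist_force': array([ 0.0661, -0.1876,  0.5795]), 'torque': array([-0.019 , -0.0027,  0.0387]), 'gripper_force': 0.0, 'grip_width': 0.08545934578708728}
scene [[485.3333   0.     284.5295]
 [  0.     485.3333 211.9094]
 [  0.       0.       1.    ]] [ 1.4656 -0.47    1.0604] [-2.0018 -1.2892  0.5864]
side [[503.449    0.     279.4922]
 [  0.     503.449  209.9119]
 [  0.       0.       1.    ]] [-0.3571 -1.2657  1.1806] [-2.1014  0.6944 -0.3454]
wrist [[325.1923   0.     282.2262]
 [  0.     325.1923 212.1623]
 [  0.       0.       1.    ]] [ 0.1518 -0.6621  0.374 ] [1.7045 2.4046 0.3643]
```

View pics/scene0.png

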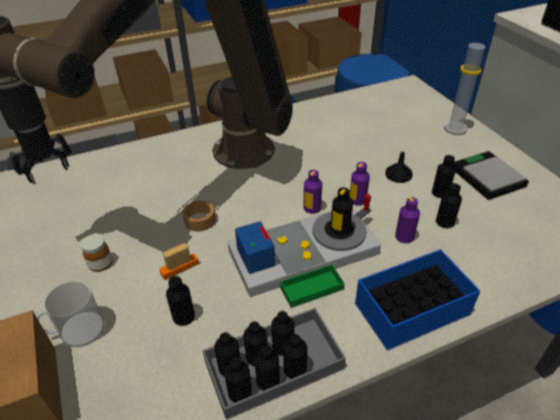

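View pics/side0.png

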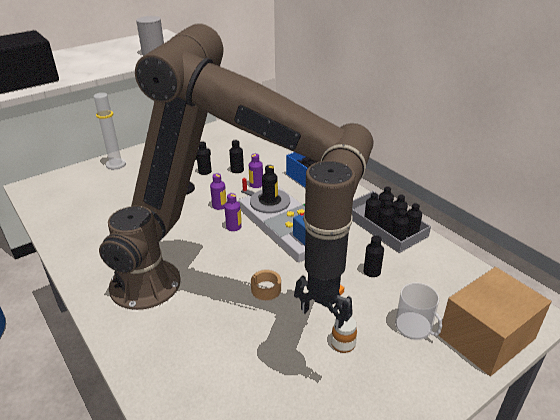

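Scene view: scanner (255,247), chips (282,240), (305,244), (306,256), marked bottle (342,212), red handle (368,203), orange scraper (179,264) and trough (312,286). In the side view the arm hides the scraper. Purple bottles are at (313,190), (360,185), (407,220). The black bottle on the grey disc is the one meant. I'll confirm it in an enlarged crop.

```bash
cat > h.py <<'E'
from rig import *
import cv2,numpy as np
from scipy.spatial.transform import Rotation as R
np.set_printoptions(precision=4,suppress=True)
def ray(c,uv):
    K=c["mtx"]; d=np.array([(uv[0]-K[0,2])/K[0,0],(uv[1]-K[1,2])/K[1,1],1.])
    if c.get("fish"):
        r=np.hypot(d[0],d[1]); d=np.array([d[0]/r*np.sin(r),d[1]/r*np.sin(r),np.cos(r)]) if r>1e-9 else d
    return R.from_rotvec(c["attitude"]).apply(d/np.linalg.norm(d))
def onplane(c,uv,z):
    d=ray(c,uv); return c["eye"]+d*(z-c["eye"][2])/d[2]
def two(c1,u1,c2,u2):
    d1,d2=ray(c1,u1),ray(c2,u2); A=np.c_[d1,-d2]
    t=np.linalg.lstsq(A,c2["eye"]-c1["eye"],rcond=None)[0]
    p,q=c1["eye"]+t[0]*d1,c2["eye"]+t[1]*d2
    return (p+q)/2,np.linalg.norm(p-q)
def proj(c,p):
    v=R.from_rotvec(c["attitude"]).inv().apply(np.asarray(p,float)-c["eye"]); K=c["mtx"]
    if c.get("fish"):
        r=np.hypot(v[0],v[1]); th=np.arctan2(r,v[2]); m=v[:2]/r*th
    else: m=v[:2]/v[2]
    return np.array([K[0,0]*m[0]+K[0,2],K[1,1]*m[1]+K[1,2]])
def cam(n):
    c=camera(n); c["fish"]=(n=="wrist"); return c
def blobs(c,lo,hi,amin=8,roi=None):
    h=cv2.cvtColor(c["color"],cv2.COLOR_BGR2HSV); m=cv2.inRange(h,np.array(lo),np.array(hi))
    if roi: k=np.zeros_like(m); x0,y0,x1,y1=roi; k[y0:y1,x0:x1]=1; m=m*k
    n,l,s,ce=cv2.connectedComponentsWithStats(m)
    return [(ce[i].round(1),s[i].tolist()) for i in range(1,n) if s[i,4]>=amin],m,l
E
python3 - <<'E'
from h import *
a=cv2.imread("pics/scene0.png")[155:310,150:400]; a=cv2.resize(a,None,fx=3.1,fy=3.1,interpolation=cv2.INTER_CUBIC); cv2.imwrite("pics/sceneC.png",a)
s,d=cam("scene"),cam("side")
for n,lo,hi in [("yellow",[22,120,100],[32,255,255]),("orange",[5,180,120],[17,255,255]),("red",[0,180,100],[4,255,255]),("blue",[100,150,60],[125,255,255]),("green",[50,120,40],[85,255,255])]:
    for nm,c in (("scene",s),("side",d)):
        for b in blobs(c,lo,hi,6)[0]: print(n,nm,b)
E
```

```text
yellow scene (array([469.5,  70.7]), [461, 65, 20, 10, 94])
yellow scene (array([352.8, 190.9]), [350, 183, 7, 16, 76])
yellow scene (array([342.1, 191.3]), [340, 189, 5, 6, 22])
yellow scene (array([308. , 200.1]), [305, 193, 7, 15, 95])
yellow scene (array([336.7, 220.6]), [333, 212, 9, 18, 131])
yellow scene (array([282. , 239.8]), [277, 236, 11, 8, 61])
yellow scene (array([304.6, 244.2]), [300, 240, 10, 9, 65])
yellow scene (array([306.6, 255.1]), [303, 251, 9, 9, 68])
yellow side (array([104.5, 115.6]), [96, 111, 17, 8, 55])
yellow side (array([270.8, 166.6]), [269, 166, 5, 2, 9])
yellow side (array([250.6, 176.3]), [249, 171, 4, 12, 44])
yellow side (array([276. , 188.8]), [275, 181, 3, 16, 42])
yellow side (array([222.8, 197.1]), [220, 191, 6, 14, 63])
yellow side (array([299.9, 211. ]), [297, 209, 7, 5, 24])
yellow side (array([239., 217.]), [238, 210, 3, 15, 39])
yellow side (array([290. , 213.4]), [287, 211, 7, 6, 31])
yellow side (array([288.7, 224.1]), [285, 221, 8, 7, 36])
orange scene (array([176. , 266.8]), [160, 254, 38, 23, 165])
orange side (array([340.9, 289.5]), 
[... 484 characters left out ...]
cene (array([425. ,  43.2]), [337, 0, 210, 101, 9020])
blue scene (array([474.3,  93.2]), [469, 75, 12, 38, 92])
blue scene (array([292.6,  99.5]), [291, 97, 4, 5, 11])
blue scene (array([254.6, 247.7]), [236, 223, 38, 50, 1266])
blue scene (array([415.1, 300.8]), [356, 250, 123, 99, 4491])
blue scene (array([549.5, 317.2]), [534, 301, 26, 33, 549])
blue side (array([296.1, 167.9]), [286, 152, 21, 35, 471])
blue side (array([298.8, 228.3]), [293, 215, 13, 30, 265])
blue side (array([  1.6, 322.1]), [0, 309, 5, 28, 99])
green scene (array([474.5, 158.5]), [465, 155, 19, 8, 86])
green scene (array([252., 244.]), [251, 243, 3, 3, 9])
green scene (array([311.3, 284.9]), [280, 265, 64, 41, 1526])
```

View pics/sceneC.png

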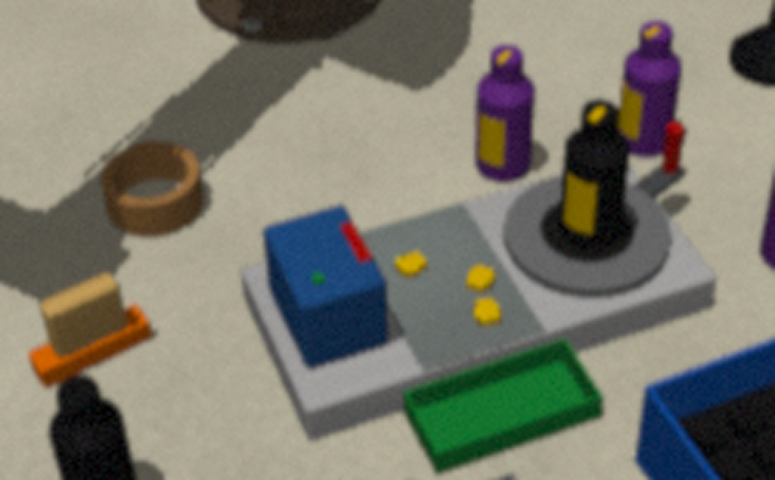

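View pics/wrist0.png

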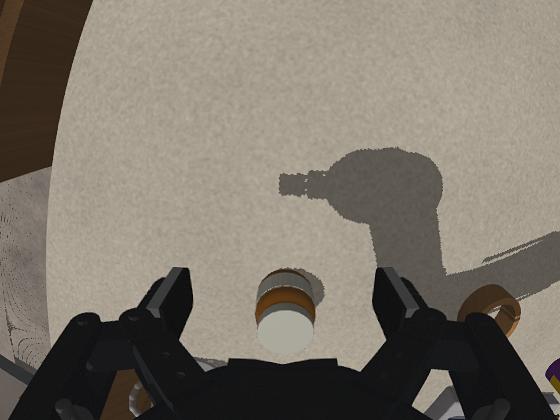

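The crop shows the black bottle with its yellow mark (580,205) on the disc, mark facing the trough side, and the handle at the back right (673,150). The purple bottles stand off the disc, so the black one on the disc is meant. The wrist view shows only the jar (288,315) and the tape.

```bash
cat >> h.py <<'E'
def fit2(S,W):
    S,W=np.array(S,float),np.array(W,float); a,b=S-S.mean(0),W-W.mean(0)
    yaw=np.arctan2((a[:,0]*b[:,1]-a[:,1]*b[:,0]).sum(),(a*b).sum()); c,s=np.cos(yaw),np.sin(yaw)
    Rm=np.array([[c,-s],[s,c]]); t=W.mean(0)-Rm@S.mean(0); return Rm,t,yaw,(S@Rm.T+t-W)
E
python3 - <<'E'
from h import *
s,d=cam("scene"),cam("side")
F=lambda x,y:(150+(x+.5)/3.1-.5,155+(y+.5)/3.1-.5)
obs=[((-55,-155),(265,232),130),((-55,-75),(345,207),130),((55,-75),(385,283),130),
((-95,-170),(243,275),45),((95,-170),(310,410),45),((95,240),(713,277),45),((-95,70),(465,205),45),((95,70),(545,330),45)]
S=[np.array(o[0])/1000 for o in obs]; W=[onplane(s,F(*o[1]),o[2]/1000)[:2] for o in obs]
Rm,t,yaw,r=fit2(S,W); print("station",t,yaw); print(r*1000)
W3=lambda x,y,z:np.r_[Rm@[x,y]+t,z]
inv=lambda p:Rm.T@(np.asarray(p)[:2]-t)
for a,b in [((282,239.8),(290,213.4)),((304.6,244.2),(299.9,211)),((306.6,255.1),(288.7,224.1))]:
  pass
import itertools
for a in [(282,239.8),(304.6,244.2),(306.6,255.1)]:
  for b in [(299.9,211),(290,213.4),(288.7,224.1)]:
    p,e=two(s,a,d,b); print("chip",a,b,p,inv(p),"gap",e*1000)
  p=onplane(s,a,.052); print(" plane",p,inv(p))
for b in [(299.9,211),(290,213.4),(288.7,224.1)]: p=onplane(d,b,.052); print(" side plane",p,inv(p))
for nm,a,b in [("handletop",(367.3,195.5),(244,178.5)),("cap stripe",(342.1,191.3),(270.8,166.6))]:
  p,e=two(s,a,d,b); print(nm,p,inv(p),e*1000)
p=onplane(s,(342.1,191.3),.205);print("stripe plane",p,inv(p))
p=onplane(s,(336.7,220.6),.112);print("mark plane",p,inv(p),W3(0,.15,.057))
# scraper
bl,m,l=blobs(s,[5,150,100],[18,255,255],50,(150,240,210,285)); print(bl)
for nm,uv,z in [("L",(31,352),.025),("Lf",(43,370),.025),("Rb",(144,312),.025),("Rf",(150,325),.025)]:
  p=onplane(s,F(*uv),z); print(nm,p)
for uv in [(40,310),(52,326),(110,277),(121,292)]: print("grip",onplane(s,F(*uv),.083))
print("proj trough", [proj(s,W3(x,y,.03)) for x,y in [(.095,-.08),(.17,-.08),(.17,.08),(.095,.08)]])
E
```

```text
station [ 0.5819 -0.0621] -0.010598407762406049
[[-4.8937 -5.1562]
 [-3.8462 -1.9248]
 [ 3.5881  1.5494]
 [-5.6866 -4.7745]
 [ 6.6469 -5.8053]
 [ 1.5873  4.1715]
 [-3.9162  4.2551]
 [ 6.5203  7.6848]]
chip (282, 239.8) (299.9, 211) [ 0.5878 -0.0944  0.0967] [ 0.0063 -0.0322] gap 6.227117346785841
chip (282, 239.8) (290, 213.4) [ 0.5633 -0.0779  0.0785] [-0.0184 -0.016 ] gap 25.551598643671593
chip (282, 239.8) (288.7, 224.1) [ 0.546  -0.0784  0.0481] [-0.0357 -0.0166] gap 0.6559259354054183
 plane [ 0.5498 -0.0802  0.052 ] [-0.0319 -0.0184]
chip (304.6, 244.2) (299.9, 211) [ 0.6154 -0.0455  0.0684] [0.0334 0.017 ] gap 19.907404358090183
chip (304.6, 244.2) (290, 213.4) [ 0.5906 -0.027   0.0485] [0.0084 0.0352] gap 0.5940881877732322
chip (304.6, 244.2) (288.7, 224.1) [ 0.5734 -0.0265  0.0168] [-0.0088  0.0355] gap 26.98886917578917
 plane [ 0.5934 -0.0282  0.052 ] [0.0112 0.0341]
chip (306.6, 255.1) (299.9, 211) [ 0.6304 -0.0392  0.0484] [0.0483 0.0235] gap 2.1030305836971572
chip (306.6, 255.1) (290, 213.4) [ 0.6057 -0.0204  0.0281] [0.0234 0.042 ] gap 22.22791332746668
chip (306.6,
[... 282 characters left out ...]
[-0.0387 -0.0203]
handletop [0.5376 0.2087 0.1084] [-0.0471  0.2703] 0.8169158300718085
cap stripe [0.5857 0.0875 0.2036] [0.0022 0.1497] 0.4625839231375144
stripe plane [0.5869 0.0869 0.205 ] [0.0035 0.149 ]
mark plane [0.5995 0.0695 0.112 ] [0.0162 0.1318] [0.5834 0.0879 0.057 ]
[(array([178.2, 267.4]), [160, 254, 39, 25, 321])]
L [ 0.4831 -0.4301  0.025 ]
Lf [ 0.509  -0.4252  0.025 ]
Rb [ 0.4784 -0.3219  0.025 ]
Rf [ 0.4966 -0.3215  0.025 ]
grip [ 0.4926 -0.4135  0.083 ]
grip [ 0.516  -0.4084  0.083 ]
grip [ 0.479  -0.3459  0.083 ]
grip [ 0.5014 -0.342   0.083 ]
proj trough [array([279.7932, 282.3055]), array([291.0157, 302.6087]), array([344.7294, 283.2205]), array([331.8778, 264.3276])]
```

```bash
cat >> h.py <<'E'
def plan(pos,yawy,n,dec=1):
    "rows to bring the TCP to pos, pointing down, tool y at world angle yawy"
    s=sense(); p=np.array(s["eef_pos"]); r=R.from_rotvec(s["orientation"])
    y=np.array([np.cos(yawy),np.sin(yawy),0]); z=np.array([0,0,-1.]); T=R.from_matrix(np.c_[np.cross(y,z),y,z])
    w=(r.inv()*T).as_rotvec(); wr=np.round(w/n,3); print("turn/row",wr)
    for i in range(n):
        d=np.round(r.inv().apply((pos-p)/(n-i))*100,dec); print(d.tolist(),end=",")
        p=p+r.apply(d/100); r=r*R.from_rotvec(wr)
    print("\nend",p)
E
python3 - <<'E'
from h import *
plan(np.array([.495,-.377,.24]),np.radians(184.6),8)
E
```

```text
turn/row [ 0.     0.    -0.164]
[-4.3, 1.9, -0.0],[-4.5, 1.2, -0.0],[-4.7, 0.5, -0.0],[-4.7, -0.3, -0.0],[-4.6, -1.1, -0.0],[-4.3, -1.8, -0.0],[-4.0, -2.5, -0.0],[-3.5, -3.1, -0.1],
end [ 0.4954 -0.3772  0.2401]
```

Call:
arm_command(
  dp=[
    [-4.3,1.9,0],
    [-4.5,1.2,0],
    [-4.7,0.5,0],
    [-4.7,-0.3,0],
    [-4.6,-1.1,0],
    [-4.3,-1.8,0],
    [-4.0,-2.5,0],
    [-3.5,-3.1,0],
  ],
  angular=[
    [0,0,-0.164],
    [0,0,-0.164],
    [0,0,-0.164],
    [0,0,-0.164],
    [0,0,-0.164],
    [0,0,-0.164],
    [0,0,-0.164],
    [0,0,-0.164],
  ],
  grip=[8.5,8.5,8.5,8.5,8.5,8.5,8.5,8.5],
)

```text
clock: 1.35
eef_pos: [0.4964, -0.3761, 0.2395]
orientation: [-2.313, 2.126, -0.0]
wrist_force: [0.3, -0.5, 0.0]
grip_width: 0.0848
gripper_force: 0.0
```

Call:
arm_command(
  dp=[
    [0,0,0],
    [0,0,0],
  ],
  angular=[
    [0,0,0],
    [0,0,0],
  ],
  grip=[8.5,8.5],
)

```text
clock: 1.6
eef_pos: [0.4954, -0.3772, 0.2392]
orientation: [2.307, -2.132, -0.0]
wrist_force: [-0.6, -0.2, 0.1]
grip_width: 0.085
gripper_force: 0.0
```

Run:
```python
from h import *
w,d=cam("wrist"),cam("side"); a=w["color"]; b=d["color"][140:350,180:460]
h=a.shape[0]; cv2.imwrite("pics/w1.png",np.hstack([cv2.resize(a,(480,360)),cv2.resize(b,(320,240))[:].repeat(1,0) if 0 else cv2.copyMakeBorder(cv2.resize(b,(320,240)),0,120,0,0,0)]))
np.save("w1.npy",w,allow_pickle=True)
```

```text
(no output)
```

View pics/w1.png

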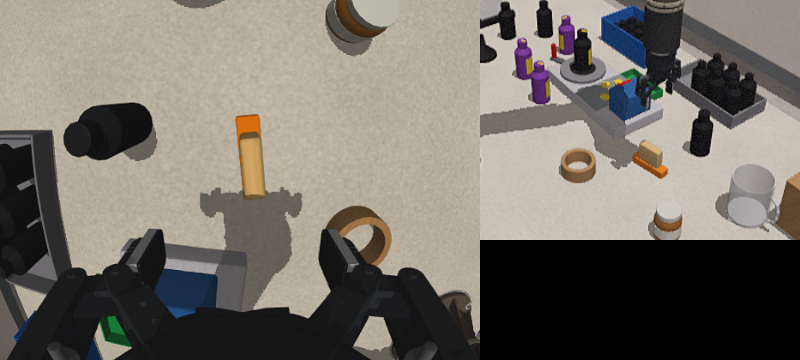

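The wrist view shows the scraper, with its wooden grip around (252,165) and orange foot end at (248,125), nearly centred between the fingers. The side crop shows it at (650,157).

Run:
```python
from h import *
w,d,s=np.load("w1.npy",allow_pickle=True).item(),cam("side"),cam("scene")
for nm,c,roi in [("wrist",w,(260,120,330,250)),("side",d,(300,250,350,300)),("scene",s,(150,240,210,285))]:
    bl,mo,l=blobs(c,[5,190,100],[16,255,255],20,roi); print(nm,"orange",bl)
    bw,mw,l=blobs(c,[11,60,90],[24,185,255],20,roi); print(nm,"wood",bw)
    for k,m in (("o",mo),("w",mw)):
        pts=cv2.findNonZero(m); hull=cv2.convexHull(pts); print(k,cv2.approxPolyDP(hull,2,True)[:,0].tolist(), cv2.minAreaRect(pts))
big=[cv2.resize(c["color"][y0:y1,x0:x1],(380,380),interpolation=cv2.INTER_CUBIC) for c,(x0,y0,x1,y1) in ((w,(245,120,355,230)),(d,(300,250,360,310)))]
cv2.imwrite("pics/scr.png",np.hstack(big))
```

```text
wrist orange [(array([287.8, 151.3]), [275, 134, 29, 98, 632])]
wrist wood [(array([294. , 193.3]), [279, 154, 31, 80, 1943])]
o [[300, 134], [303, 160], [285, 231], [275, 137]] ((292.5577697753906, 182.1759033203125), (95.60358428955078, 26.758150100708008), 84.1604995727539)
w [[306, 231], [284, 231], [276, 135], [302, 135], [309, 229]] ((292.3525085449219, 182.87705993652344), (99.40824890136719, 28.066078186035156), 84.80557250976562)
side orange [(array([328.6, 285.6]), [313, 272, 31, 24, 216])]
side wood [(array([329. , 274.8]), [316, 263, 29, 26, 373])]
o [[343, 291], [338, 295], [316, 282], [313, 279], [314, 275], [318, 272], [343, 287]] ((327.9425964355469, 283.943359375), (33.10653305053711, 10.448516845703125), 30.5792236328125)
w [[340, 295], [313, 280], [322, 263], [339, 272], [344, 287]] ((331.08990478515625, 279.0561828613281), (33.9199333190918, 21.83595848083496), 32.00538635253906)
scene orange [(array([178.5, 267.4]), [160, 254, 38, 25, 291])]
scene wood [(array([176.1, 257.2]), [159, 243, 41, 38, 497])]
o [[197, 259], [197, 263], [165, 278], [161, 273], [161, 268], [193, 254]] ((179.13772583007812, 266.31475830078125), (11.451964378356934, 38.59312438964844), 66.37062072753906)
w [[199, 261], [198, 264], [164, 280], [159, 272], [163, 252], [182, 243], [194, 252]] ((176.0000457763672, 260.00006103515625), (26.832815170288086, 41.14365005493164), 63.43495178222656)
```

View pics/scr.png

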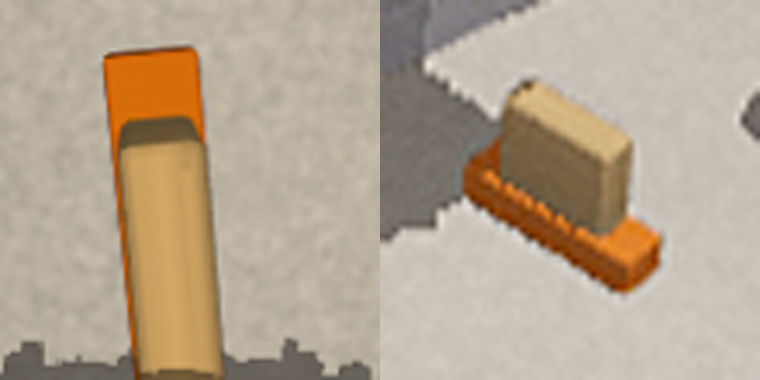

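The wrist half shows the grip top from (163,143) to (178,374). The side half shows it from (616,146) to (519,84), with the foot clear.

Run:
```python
from h import *
w,d=np.load("w1.npy",allow_pickle=True).item(),cam("side")
fw=lambda x,y:((x+.5)/3.4545+244.5,(y+.5)/3.4545+119.5)
fd=lambda x,y:((x-380+.5)/6.333+299.5,(y+.5)/6.333+249.5)
a,e1=two(w,fw(163.5,143),d,fd(616,146)); b,e2=two(w,fw(178.5,374),d,fd(519,84))
print(a,b,e1,e2,"mid",(a+b)/2,"len",np.linalg.norm(a-b),"yaw",np.arctan2(-(b-a)[0],(b-a)[1]))
for p in [(121,145),(206,142),(135,375),(222,373)]: print(onplane(w,fw(*p),.083))
for p in [(104,57),(196,50)]: print("foot",onplane(w,fw(*p),.025))
```

```text
[ 0.4877 -0.4107  0.0818] [ 0.4781 -0.3468  0.0826] 0.002380365826116595 0.0029628972095639347 mid [ 0.4829 -0.3787  0.0822] len 0.06462227104625881 yaw 0.1497824120326059
[ 0.4996 -0.4104  0.083 ]
[ 0.4775 -0.413   0.083 ]
[ 0.4908 -0.3471  0.083 ]
[ 0.4669 -0.3495  0.083 ]
foot [ 0.5068 -0.4292  0.025 ]
foot [ 0.4786 -0.4337  0.025 ]
```

Run:
```python
from h import *
import rig
print([n for n in dir(rig) if n[0]!='_'], getattr(rig,'tips_ahead',None))
plan(np.array([.4838,-.379,.12]),np.pi+.145,4)
```

```text
['MotionError', 'camera', 'job_done', 'sense', 'tips_ahead'] 0.008
turn/row [-0.    -0.    -0.017]
[0.0, 0.3, 3.0],[-0.0, 0.3, 3.0],[-0.0, 0.3, 3.0],[-0.0, 0.2, 2.9],
end [ 0.4838 -0.3792  0.1204]
```

Call:
arm_command(
  dp=[
    [0,0.3,3],
    [0,0.3,3],
    [0,0.3,3],
    [0,0.2,3],
    [0,0,2],
    [0,0,2],
    [0,0,2],
    [0,0,1],
  ],
  angular=[
    [0,0,-0.017],
    [0,0,-0.017],
    [0,0,-0.017],
    [0,0,-0.017],
    [0,0,0],
    [0,0,0],
    [0,0,0],
    [0,0,0],
  ],
  grip=[8.5,8.5,8.5,8.5,8.5,8.5,8.5,8.5],
)

```text
clock: 2.85
eef_pos: [0.4836, -0.3787, 0.0483]
orientation: [2.377, -2.053, -0.002]
wrist_force: [-0.1, 0.1, 0.0]
grip_width: 0.0852
gripper_force: 0.0
```

Call:
arm_command(
  dp=[
    [0,0,0],
    [0,0,0],
    [0,0,0],
    [0,0,0],
    [0,0,0],
    [0,0,0],
    [0,0,0],
    [0,0,0],
  ],
  angular=[
    [0,0,0],
    [0,0,0],
    [0,0,0],
    [0,0,0],
    [0,0,0],
    [0,0,0],
    [0,0,0],
    [0,0,0],
  ],
  grip=[5,4,3,2,2,2,2,2],
  force=60,
)

```text
clock: 3.85
eef_pos: [0.485, -0.3787, 0.0501]
orientation: [-2.379, 2.052, -0.002]
wrist_force: [-0.1, 0.2, 5.5]
grip_width: 0.0238
gripper_force: 59.0
```

Call:
arm_command(
  dp=[
    [0,0,-2],
    [0,0,-3],
    [0,0,-4],
    [0,0,-4],
    [0,0,-4],
    [0,0,-3],
    [0,0,0],
  ],
  angular=[
    [0,0,0],
    [0,0,0],
    [0,0,0],
    [0,0,0],
    [0,0,0],
    [0,0,0],
    [0,0,0],
  ],
  grip=[2,2,2,2,2,2,2],
)

```text
clock: 4.72
eef_pos: [0.4854, -0.3789, 0.2519]
orientation: [-2.378, 2.051, -0.007]
wrist_force: [-0.9, -0.2, -3.5]
grip_width: 0.0235
gripper_force: 58.6
```

Run:
```python
from h import *
s,d=cam("scene"),cam("side"); np.save("s2.npy",s);np.save("d2.npy",d)
a=cv2.resize(s["color"][190:320,220:400],(390,282),interpolation=cv2.INTER_CUBIC)
b=cv2.resize(d["color"][145:275,220:400],(390,282),interpolation=cv2.INTER_CUBIC)
a=cv2.resize(s["color"][200:310,225:385],(800,550),interpolation=cv2.INTER_CUBIC); cv2.imwrite("pics/s2.png",a)
b=cv2.resize(d["color"][140:260,220:380],(800,600),interpolation=cv2.INTER_CUBIC); cv2.imwrite("pics/d2.png",b)
```

```text
(no output)
```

View pics/d2.png

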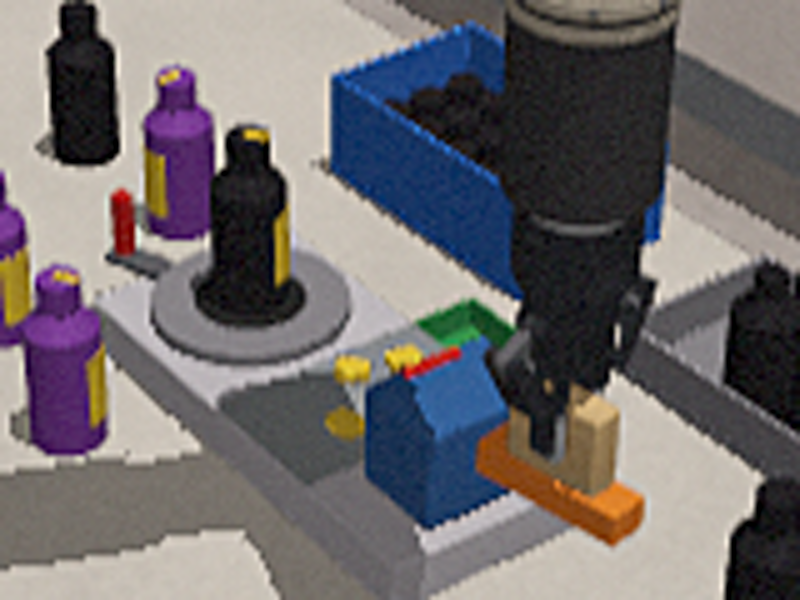

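View pics/s2.png

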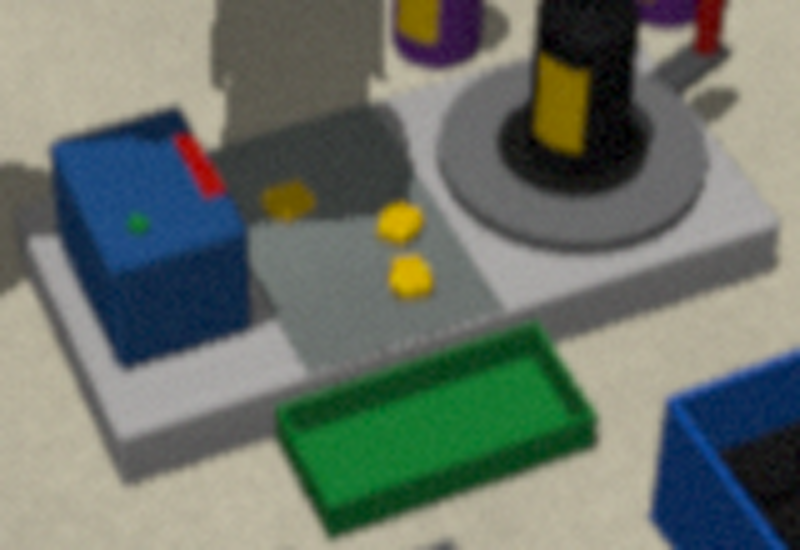

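In the side view the deck corners are at (420,565) and (98,297), the disc centre is about (251,300), and the scraper is held level. In the scene view the scanner top corners are (52,148), (178,108), (244,238), (115,270), the trough rim is at (280,410)–(596,415), and the chips are at (289,201), (400,222), (410,277).

Run:
```python
from h import *
s,d=np.load("s2.npy",allow_pickle=True).item(),np.load("d2.npy",allow_pickle=True).item()
fs=lambda x,y:((x+.5)/5+224.5,(y+.5)/5+199.5); fd=lambda x,y:((x+.5)/5+219.5,(y+.5)/5+139.5)
os=[((-55,-155),(52,148),130),((-55,-75),(178,108),130),((55,-75),(244,238),130),((55,-155),(115,270),130),((95,-170),(124,440),45),((95,240),(777,228),45),((95,70),(503,308),45),((95,-75),(308,370),45),((95,-80),(280,410),30),((170,80),(596,415),30),((95,80),(540,322),30),((0,150),(573,150),57)]
od=[((-95,-170),(420,565),45),((-95,240),(98,297),45),((-95,70),(218,400),45),((0,150),(251,300),57),((-55,-155),(428,438),130),((-55,-75),(367,388),130)]
SS=[np.array(o[0])/1000 for o in os]; WS=[onplane(s,fs(*o[1]),o[2]/1000)[:2] for o in os]
SD=[np.array(o[0])/1000 for o in od]; WD=[onplane(d,fd(*o[1]),o[2]/1000)[:2] for o in od]
for nm,S,W in (("scene",SS,WS),("side",SD,WD),("both",SS+SD,WS+WD)):
    Rm,t,yaw,r=fit2(S,W); print(nm,t,yaw); print((r*1000).round(1).tolist())
p,e=two(s,fs(573,150),d,fd(251,300)); print("disc",p,e)
p,e=two(s,fs(178,108),d,fd(367,388)); print("scanner corner",p,e)
inv=lambda p:Rm.T@(p[:2]-t)
for uv in [(289,201),(400,222),(410,277)]: p=onplane(s,fs(*uv),.052); print("chip",p,inv(p))
for uv in [(345,423),(352,368),(403,358)]: p=onplane(d,fd(*uv),.052); print("chip side",p,inv(p))
```

```text
scene [ 0.5804 -0.0598] -0.020946852028725413
[[-6.7, -2.3], [-4.3, 2.5], [-2.4, 6.2], [3.0, -3.4], [1.5, -3.0], [-1.9, 7.1], [5.8, 9.8], [7.0, -17.2], [-1.0, -1.7], [2.3, 1.7], [-0.4, -1.1], [-3.0, 1.4]]
side [ 0.5787 -0.0644] -0.01407200504910668
[[-9.7, 2.7], [-3.4, 0.1], [-3.8, 1.3], [4.9, 0.4], [6.4, -6.9], [5.7, 2.3]]
both [ 0.5798 -0.0617] -0.012739601684457624
[[-6.0, -4.6], [-4.3, 0.2], [-2.4, 4.8], [3.6, -4.8], [2.3, -4.1], [-4.5, 6.1], [4.6, 8.8], [7.0, -18.2], [-0.9, -2.7], [1.0, 1.3], [-1.7, -2.2], [-4.9, -0.4], [-8.5, 5.3], [-2.7, 2.6], [-2.9, 3.9], [5.7, 3.2], [7.6, -4.2], [6.8, 5.0]]
disc [0.581  0.0924 0.0508] 0.0003150487150437835
scanner corner [ 0.5221 -0.1342  0.1239] 0.0003480352402846393
chip [ 0.5502 -0.0791  0.052 ] [-0.0293 -0.0178]
chip [ 0.5927 -0.0279  0.052 ] [0.0125 0.034 ]
chip [ 0.6338 -0.0416  0.052 ] [0.0538 0.0208]
chip side [ 0.5422 -0.0823  0.052 ] [-0.0373 -0.0211]
chip side [ 0.5884 -0.0302  0.052 ] [0.0083 0.0316]
chip side [ 0.6276 -0.0433  0.052 ] [0.0476 0.019 ]
```

Run:
```python
from h import *
s,d=np.load("s2.npy",allow_pickle=True).item(),np.load("d2.npy",allow_pickle=True).item()
for c in (s,d):
    for b in blobs(c,[125,80,30],[160,255,255],150)[0]:
        x,y,w,h,a=b[1]; print(b[1],"base",onplane(c,(x+w/2,y+h-3),0),"top",onplane(c,(x+w/2,y+2),.148))
plan(np.array([.502,-.055,.25]),np.pi-.013,8)
```

```text
[352, 163, 17, 42, 446] base [0.4508 0.2485 0.    ] top [0.4397 0.2391 0.148 ]
[304, 170, 18, 43, 447] base [0.4201 0.0874 0.    ] top [0.4091 0.0883 0.148 ]
[396, 198, 24, 45, 708] base [0.6645 0.2886 0.    ] top [0.6421 0.2761 0.148 ]
[249, 153, 14, 35, 328] base [0.6404 0.281  0.    ] top [0.6449 0.2782 0.148 ]
[210, 173, 31, 58, 793] base [0.3754 0.0989 0.    ] top [0.4607 0.2189 0.148 ]
turn/row [0.   0.   0.02]
[-4.0, -0.8, -0.0],[-4.0, -0.7, -0.0],[-4.0, -0.7, -0.0],[-4.0, -0.6, -0.0],[-4.0, -0.5, -0.0],[-4.0, -0.4, -0.0],[-4.0, -0.3, -0.1],[-4.0, -0.3, -0.0],
end [ 0.5024 -0.0553  0.2499]
```

Call:
arm_command(
  dp=[
    [-4.0,-0.8,0],
    [-4.0,-0.7,0],
    [-4.0,-0.7,0],
    [-4.0,-0.6,0],
    [-4.0,-0.5,0],
    [-4.0,-0.4,0],
    [-4.0,-0.3,0],
    [-4.0,-0.3,0],
  ],
  angular=[
    [0,0,0.02],
    [0,0,0.02],
    [0,0,0.02],
    [0,0,0.02],
    [0,0,0.02],
    [0,0,0.02],
    [0,0,0.02],
    [0,0,0.02],
  ],
  grip=[2,2,2,2,2,2,2,2],
)

```text
clock: 5.82
eef_pos: [0.5017, -0.0545, 0.2477]
orientation: [2.205, -2.235, -0.003]
wrist_force: [0.3, -0.4, -1.0]
grip_width: 0.0233
gripper_force: 58.7
```

Call:
arm_command(
  dp=[
    [0,0,0],
    [0,0,2],
    [0,0,3],
    [0,0,3],
    [0,0,2],
    [0,0,2],
    [0,0,1],
    [0,0,0],
  ],
  angular=[
    [0,0,0],
    [0,0,0],
    [0,0,0],
    [0,0,0],
    [0,0,0],
    [0,0,0],
    [0,0,0],
    [0,0,0],
  ],
  grip=[2,2,2,2,2,2,2,2],
)

```text
clock: 6.82
eef_pos: [0.5019, -0.0563, 0.1183]
orientation: [2.205, -2.235, -0.002]
wrist_force: [0.0, 0.6, -0.5]
grip_width: 0.0233
gripper_force: 58.7
```

Run:
```python
from h import *
s,d=cam("scene"),cam("side"); print(sense()["eef_pos"])
a=cv2.resize(s["color"][180:310,225:385],(400,325)); b=cv2.resize(d["color"][140:270,220:380],(400,325)); cv2.imwrite("pics/p3.png",np.hstack([a,b]))
```

```text
[ 0.503  -0.0559  0.1197]
```

View pics/p3.png

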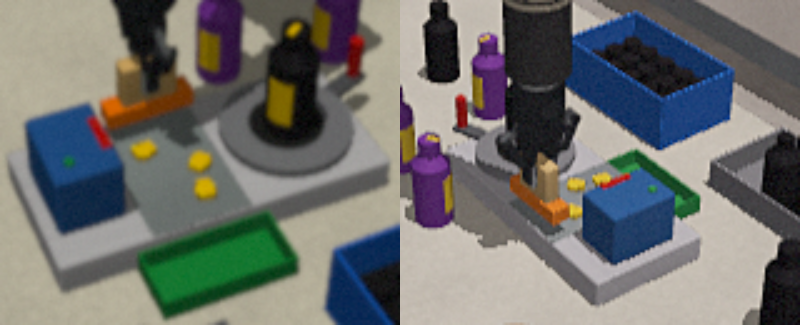

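The scraper hangs over the strip's robot-side edge, square to it and behind all three chips. In the left half they are at (143,149), (199,160) and (205,187). Lowering.

Call:
arm_command(
  dp=[
    [0,0,1],
    [0,0,0.7],
    [0,0,0.2],
    [0,0,0.1],
    [0,0,0],
  ],
  angular=[
    [0,0,0],
    [0,0,0],
    [0,0,0],
    [0,0,0],
    [0,0,0],
  ],
  grip=[2,2,2,2,2],
)

```text
clock: 7.55
eef_pos: [0.5028, -0.0558, 0.0994]
orientation: [-2.207, 2.236, -0.0]
wrist_force: [0.3, -0.2, -1.7]
grip_width: 0.0231
gripper_force: 58.7
```

Call:
arm_command(
  dp=[
    [0,0,0.1],
    [0,0,0.1],
    [0,0,0.1],
    [0,0,0],
    [0,0,0],
  ],
  angular=[
    [0,0,0],
    [0,0,0],
    [0,0,0],
    [0,0,0],
    [0,0,0],
  ],
  grip=[2,2,2,2,2],
)

```text
clock: 8.18
eef_pos: [0.5027, -0.0558, 0.0963]
orientation: [2.207, -2.236, 0.0]
wrist_force: [-0.3, -0.2, -1.1]
grip_width: 0.023
gripper_force: 58.7
```

Call:
arm_command(
  dp=[
    [0,-0.6,0],
    [0,-1.2,0],
    [0,-1.2,0],
    [0,-1.2,0],
    [0,-1.2,0],
    [0,-1.2,0],
    [0,-1.2,0],
    [0,-1.2,0],
  ],
  angular=[
    [0,0,0],
    [0,0,0],
    [0,0,0],
    [0,0,0],
    [0,0,0],
    [0,0,0],
    [0,0,0],
    [0,0,0],
  ],
  grip=[2,2,2,2,2,2,2,2],
)

```text
clock: 9.18
eef_pos: [0.5935, -0.057, 0.0963]
orientation: [2.207, -2.236, -0.0]
wrist_force: [-0.9, -0.4, -1.9]
grip_width: 0.0235
gripper_force: 58.7
```

Call:
arm_command(
  dp=[
    [0,-0.8,0],
    [0,-0.8,0],
    [0,-0.8,0],
    [0,-0.8,0],
    [0,-0.8,0],
    [0,-0.8,0],
    [0,-0.8,0],
    [0,-0.8,0],
  ],
  angular=[
    [0,0,0],
    [0,0,0],
    [0,0,0],
    [0,0,0],
    [0,0,0],
    [0,0,0],
    [0,0,0],
    [0,0,0],
  ],
  grip=[2,2,2,2,2,2,2,2],
)

```text
clock: 10.18
eef_pos: [0.6572, -0.0578, 0.0963]
orientation: [-2.207, 2.236, -0.0]
wrist_force: [-0.4, 0.3, -0.9]
grip_width: 0.0235
gripper_force: 58.6
```

Call:
arm_command(
  dp=[
    [0,-0.8,0],
    [0,-0.8,0],
    [0,-0.8,0],
    [0,-0.8,0],
    [0,0,0],
    [0,0,0],
  ],
  angular=[
    [0,0,0],
    [0,0,0],
    [0,0,0],
    [0,0,0],
    [0,0,0],
    [0,0,0],
  ],
  grip=[2,2,2,2,2,2],
)

```text
clock: 10.92
eef_pos: [0.6885, -0.0582, 0.0962]
orientation: [2.207, -2.236, -0.0]
wrist_force: [-0.9, 0.2, -1.5]
grip_width: 0.0231
gripper_force: 58.7
```

Run:
```python
from h import *
s,d=cam("scene"),cam("side"); np.save("s4.npy",s)
print(sense()["eef_pos"])
Rm=R.from_euler("z",-.013).as_matrix()[:2,:2]; t=np.array([.58,-.062])
for b in blobs(s,[20,100,60],[34,255,255],6,(225,225,385,310))[0]: p=onplane(s,b[0],.008); print(b, Rm.T@(p[:2]-t))
```

```text
[ 0.6884 -0.0582  0.0963]
(array([336.9, 227. ]), [332, 225, 10, 6, 48]) [-0.0519  0.1765]
(array([301.5, 264.6]), [299, 261, 7, 7, 17]) [0.045  0.0098]
(array([312. , 282.5]), [300, 273, 24, 18, 206]) [0.1171 0.0086]
(array([304., 279.]), [301, 278, 7, 3, 7]) [ 0.0967 -0.0064]
```

Call:
arm_command(
  dp=[
    [0,0,-1],
    [0,0,-3],
    [0,0,-4],
    [0,0,-4],
    [0,1,-3],
    [0,4,0],
    [0,4,0],
    [0,0,0],
  ],
  angular=[
    [0,0,0],
    [0,0,0],
    [0,0,0],
    [0,0,0],
    [0,0,0],
    [0,0,0],
    [0,0,0],
    [0,0,0],
  ],
  grip=[2,2,2,2,2,2,2,2],
)

```text
clock: 12.02
eef_pos: [0.5965, -0.0571, 0.2483]
orientation: [-2.206, 2.234, -0.001]
wrist_force: [0.2, -0.0, -0.8]
grip_width: 0.0234
gripper_force: 59.3
```

Run:
```python
from h import *
s,d=cam("scene"),cam("side"); np.save("s4.npy",s)
print(sense()["eef_pos"])
Rm=R.from_euler("z",-.013).as_matrix()[:2,:2]; t=np.array([.58,-.062])
for b in blobs(s,[20,100,60],[34,255,255],6,(225,225,385,310))[0]: p=onplane(s,b[0],.008); print(b, Rm.T@(p[:2]-t))
a=cv2.resize(s["color"][180:310,225:385],(400,325)); b=cv2.resize(d["color"][140:270,220:380],(400,325)); cv2.imwrite("pics/p4.png",np.hstack([a,b]))
```

```text
[ 0.5989 -0.057   0.2478]
(array([337. , 226.9]), [332, 225, 10, 6, 43]) [-0.0521  0.177 ]
(array([312.1, 282.4]), [300, 274, 24, 17, 211]) [0.1169 0.009 ]
```

View pics/p4.png

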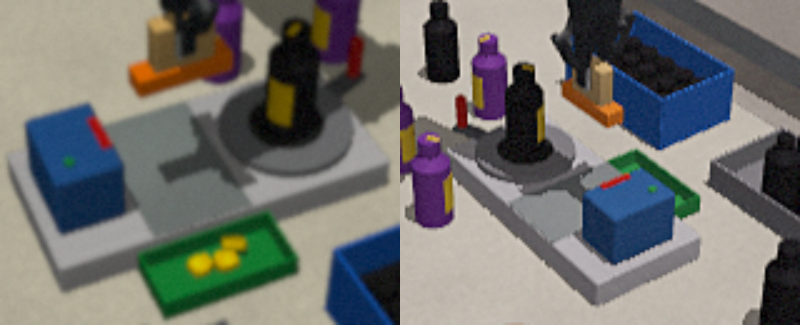

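The strip is clear, and the left half shows all three chips in the trough at (200,265), (227,260), (235,242). Next I'll return the scraper to its old spot.

Run:
```python
from h import *
plan(np.array([.484,-.379,.25]),np.pi+.145,8)
```

```text
turn/row [-0.    0.   -0.02]
[4.0, 1.4, -0.0],[4.0, 1.5, -0.0],[4.0, 1.5, -0.0],[4.0, 1.6, -0.1],[3.9, 1.7, -0.0],[3.9, 1.8, -0.1],[3.8, 1.9, -0.0],[3.9, 1.9, -0.1],
end [ 0.4841 -0.3794  0.2505]
```

Call:
arm_command(
  dp=[
    [4.0,1.4,0],
    [4.0,1.5,0],
    [4.0,1.5,0],
    [4.0,1.6,0],
    [3.9,1.7,0],
    [3.9,1.8,0],
    [3.8,1.9,0],
    [3.9,1.9,0],
  ],
  angular=[
    [0,0,-0.02],
    [0,0,-0.02],
    [0,0,-0.02],
    [0,0,-0.02],
    [0,0,-0.02],
    [0,0,-0.02],
    [0,0,-0.02],
    [0,0,-0.02],
  ],
  grip=[2,2,2,2,2,2,2,2],
)

```text
clock: 13.12
eef_pos: [0.484, -0.3812, 0.2463]
orientation: [2.379, -2.051, 0.0]
wrist_force: [1.0, 0.5, -1.5]
grip_width: 0.0236
gripper_force: 59.2
```

Call:
arm_command(
  dp=[
    [0,0,3],
    [0,0,4],
    [0,0,4],
    [0,0,4],
    [0,0,2],
    [0,0,1],
    [0,0,1],
    [0,0,0.5],
  ],
  angular=[
    [0,0,0],
    [0,0,0],
    [0,0,0],
    [0,0,0],
    [0,0,0],
    [0,0,0],
    [0,0,0],
    [0,0,0],
  ],
  grip=[2,2,2,2,2,2,2,2],
)

```text
clock: 14.12
eef_pos: [0.4842, -0.3796, 0.0513]
orientation: [-2.379, 2.052, -0.001]
wrist_force: [-0.3, -0.3, -1.2]
grip_width: 0.0235
gripper_force: 59.3
```

Call:
arm_command(
  dp=[
    [0,0,0.1],
    [0,0,0],
    [0,0,0],
  ],
  angular=[
    [0,0,0],
    [0,0,0],
    [0,0,0],
  ],
  grip=[2,2,2],
)

```text
clock: 14.5
eef_pos: [0.4841, -0.3795, 0.0509]
orientation: [-2.378, 2.052, -0.001]
wrist_force: [-0.1, -0.3, -1.9]
grip_width: 0.0234
gripper_force: 59.3
```

Bottom within about 1 mm of the table; touch down, release, rise.

Call:
arm_command(
  dp=[
    [0,0,0.1],
    [0,0,0],
    [0,0,0],
    [0,0,0],
    [0,0,0],
    [0,0,0],
    [0,0,0],
    [0,0,0],
  ],
  angular=[
    [0,0,0],
    [0,0,0],
    [0,0,0],
    [0,0,0],
    [0,0,0],
    [0,0,0],
    [0,0,0],
    [0,0,0],
  ],
  grip=[2,2.6,4,6,7,7,7,7],
)

```text
clock: 15.5
eef_pos: [0.4838, -0.3794, 0.0493]
orientation: [2.379, -2.052, 0.0]
wrist_force: [-0.2, -1.1, -0.3]
grip_width: 0.0699
gripper_force: 0.0
```

Call:
arm_command(
  dp=[
    [0,0,-2],
    [0,0,-3],
    [0,0,-4],
    [0,0,-4],
    [0,0,-4],
    [0,0,-3],
    [0,0,0],
    [0,0,0],
  ],
  angular=[
    [0,0,0],
    [0,0,0],
    [0,0,0],
    [0,0,0],
    [0,0,0],
    [0,0,0],
    [0,0,0],
    [0,0,0],
  ],
  grip=[7,7,7,7,4,1,0,0],
)

```text
clock: 16.5
eef_pos: [0.4835, -0.3791, 0.2487]
orientation: [-2.378, 2.052, 0.001]
wrist_force: [-0.7, 0.1, -0.3]
grip_width: 0.0002
gripper_force: 0.0
```

Run:
```python
from h import *
s,d,w=cam("scene"),cam("side"),cam("wrist")
np.save("s5.npy",s);np.save("d5.npy",d); print(sense()["eef_pos"],sense()["q"])
print("scraper",blobs(s,[5,190,100],[16,255,255],20,(140,220,220,300))[0],blobs(d,[5,190,100],[16,255,255],20,(300,250,350,300))[0])
rs,rd=blobs(s,[0,150,80],[6,255,255],4,(350,180,390,225)),blobs(d,[0,150,80],[6,255,255],4,(230,165,256,200)); print(rs[0],rd[0])
for nm,c,roi in (("s",s,(325,180,352,245)),("d",d,(255,155,285,210))):
    bl,m,l=blobs(c,[20,100,70],[34,255,255],6,roi)
    print(nm,bl)
# silhouette of marked bottle (dark) in both
for nm,c,roi in (("s",s,(322,180,366,236)),("d",d,(254,155,290,206))):
    g=cv2.cvtColor(c["color"],cv2.COLOR_BGR2GRAY); x0,y0,x1,y1=roi
    for r in range(y0,y1,4):
        k=np.where(g[r,x0:x1]<45)[0]; hh=cv2.cvtColor(c["color"][r:r+1],cv2.COLOR_BGR2HSV)[0,x0:x1]
        yl=np.where((hh[:,0]>=20)&(hh[:,0]<=34)&(hh[:,1]>110)&(hh[:,2]>60))[0]
        print(nm,r,(k.min()+x0,k.max()+x0) if len(k) else None,(yl.min()+x0,yl.max()+x0) if len(yl) else None)
```

```text
[ 0.4833 -0.3792  0.2481] [-0.3478  0.2555 -0.114  -0.0002 -1.2033  0.4948]
scraper [(array([178.3, 267.5]), [160, 254, 38, 25, 293])] [(array([328.9, 286.1]), [314, 273, 30, 24, 209])]
[(array([366.9, 201.8]), [364, 195, 6, 15, 51])] [(array([244.2, 184. ]), [242, 178, 5, 13, 42])]
s [(array([350.5, 190.9]), [349, 183, 3, 15, 27]), (array([342.2, 191.2]), [339, 188, 7, 7, 31]), (array([336.7, 220.7]), [332, 211, 11, 20, 169])]
d [(array([270.8, 166.6]), [268, 166, 6, 3, 12]), (array([276. , 188.8]), [275, 181, 3, 16, 44])]
s 180 (np.int64(353), np.int64(355)) None
s 184 (np.int64(358), np.int64(365)) (np.int64(351), np.int64(352))
s 188 (np.int64(359), np.int64(365)) (np.int64(343), np.int64(356))
s 192 (np.int64(345), np.int64(365)) (np.int64(339), np.int64(355))
s 196 (np.int64(338), np.int64(364)) (np.int64(350), np.int64(355))
s 200 (np.int64(334), np.int64(365)) None
s 204 (np.int64(333), np.int64(365)) None
s 208 (np.int64(333), np.int64(365)) None
s 212 (np.int64(337), np.int64(350)) (np.int64(332), np.int64(336))
s 216 (np.int64(343), np.int64(350)) (np.int64(332), np.int64(
[... 253 characters left out ...]
 155 (np.int64(289), np.int64(289)) (np.int64(254), np.int64(254))
d 159 (np.int64(258), np.int64(289)) None
d 163 (np.int64(287), np.int64(287)) None
d 167 (np.int64(261), np.int64(287)) (np.int64(268), np.int64(273))
d 171 (np.int64(262), np.int64(287)) None
d 175 (np.int64(262), np.int64(289)) None
d 179 (np.int64(262), np.int64(276)) None
d 183 (np.int64(262), np.int64(274)) (np.int64(275), np.int64(277))
d 187 (np.int64(254), np.int64(274)) (np.int64(275), np.int64(277))
d 191 (np.int64(263), np.int64(274)) (np.int64(275), np.int64(277))
d 195 (np.int64(262), np.int64(274)) (np.int64(275), np.int64(277))
d 199 (np.int64(259), np.int64(280)) None
d 203 (np.int64(262), np.int64(277)) None
```

```bash
cat >> h.py <<'E'
def markang(c,roi,ax,zr=(.08,.145)):
    "mean heading (deg) of yellow pixels cast on the bottle's side"
    bl,m,l=blobs(c,[20,100,70],[34,255,255],15,roi); ys,xs=np.nonzero(m); A=[]
    for u,v in zip(xs,ys):
        d=ray(c,(u,v)); o=c["eye"][:2]-ax; a=d[:2]@d[:2]; b=o@d[:2]; k=o@o-.0305**2; q=b*b-a*k
        t=(-b-np.sqrt(max(q,0)))/a; z=c["eye"][2]+t*d[2]; h=o+t*d[:2]
        if zr[0]-.006<z<zr[1]+.006: A.append(np.degrees(np.arctan2(h[1],h[0])))
    A=np.array(A); return len(A),A.mean().round(1),np.percentile(A,[3,97]).round(1)
def hangle(s,d,rs,rd,ax):
    pass
E
python3 - <<'E'
from h import *
s,d=np.load("s5.npy",allow_pickle=True).item(),np.load("d5.npy",allow_pickle=True).item()
for ax in ((.581,.090),(.581,.087),(.578,.090)):
    print(ax,markang(s,(325,205,352,245),np.array(ax)),markang(d,(262,175,285,210),np.array(ax)))
top=lambda b:b
p,e=two(s,(366.9,201.8),d,(244.2,184.0)); print("handle mid",p,e,"heading",np.degrees(np.arctan2(p[1]-.089,p[0]-.5805)))
plan(np.array([.465,.09,.25]),np.pi/2+.55,8); plan(np.array([.465,.09,.25]),np.pi/2,13)
E
```

```text
(0.581, 0.09) (169, np.float64(-46.8), array([-75.2, -20.4])) (44, np.float64(-72.7), array([-85.5, -58.6]))
(0.581, 0.087) (169, np.float64(-41.7), array([-68.8, -15.5])) (44, np.float64(-78.1), array([-89.6, -65.9]))
(0.578, 0.09) (169, np.float64(-43.6), array([-71.3, -17.3])) (44, np.float64(-61.9), array([-79.2, -36. ]))
handle mid [0.5376 0.2101 0.082 ] 0.0018705087854194486 heading 109.52307592138571
turn/row [0.    0.    0.146]
[-5.8, -0.6, -0.0],[-5.9, 0.2, -0.0],[-5.8, 1.1, -0.0],[-5.5, 1.9, -0.0],[-5.2, 2.7, -0.0],[-4.8, 3.4, -0.0],[-4.2, 4.1, -0.1],[-3.6, 4.6, -0.0],
end [0.4649 0.0896 0.2496]
turn/row [ 0.    -0.     0.132]
[-3.6, -0.4, -0.0],[-3.6, 0.1, -0.0],[-3.6, 0.6, -0.0],[-3.5, 1.0, -0.0],[-3.3, 1.5, -0.0],[-3.1, 1.9, -0.0],[-2.8, 2.3, -0.0],[-2.5, 2.6, -0.0],[-2.1, 2.9, -0.0],[-1.7, 3.2, -0.0],[-1.3, 3.4, -0.0],[-0.8, 3.5, -0.1],[-0.3, 3.5, -0.0],
end [0.465  0.09   0.2496]
```

Call:
arm_command(
  dp=[
    [-3.6,-0.4,0],
    [-3.6,0.1,0],
    [-3.6,0.6,0],
    [-3.5,1.0,0],
    [-3.3,1.5,0],
    [-3.1,1.9,0],
    [-2.8,2.3,0],
    [-2.5,2.6,0],
  ],
  angular=[
    [0,0,0.132],
    [0,0,0.132],
    [0,0,0.132],
    [0,0,0.132],
    [0,0,0.132],
    [0,0,0.132],
    [0,0,0.132],
    [0,0,0.132],
  ],
  grip=[0,0,0,0,0,0,0,0],
)

```text
clock: 17.65
eef_pos: [0.4721, -0.0885, 0.2487]
orientation: [1.014, -2.972, -0.0]
wrist_force: [0.4, 0.0, -0.6]
grip_width: 0.0001
gripper_force: 0.0
```

Call:
arm_command(
  dp=[
    [-2.1,2.9,0],
    [-1.7,3.2,0],
    [-1.3,3.4,0],
    [-0.8,3.5,0],
    [-0.3,3.5,0],
    [0,0,0],
  ],
  angular=[
    [0,0,0.132],
    [0,0,0.132],
    [0,0,0.132],
    [0,0,0.132],
    [0,0,0.132],
    [0,0,0],
  ],
  grip=[0,0,0,0,0,0],
)

```text
clock: 18.4
eef_pos: [0.4652, 0.0914, 0.2486]
orientation: [0.005, -3.141, 0.001]
wrist_force: [-0.3, -0.9, 0.1]
grip_width: 0.0
gripper_force: 0.0
```

Run:
```python
from h import *
print(sense()["eef_pos"],R.from_rotvec(sense()["orientation"]).as_matrix(),sense()["q"])
plan(np.array([.492,.208,.25]),np.pi/2,3)
```

```text
[0.4652 0.0914 0.2486] [[-1.     -0.0029 -0.001 ]
 [-0.0029  1.     -0.0006]
 [ 0.001  -0.0006 -1.    ]] [ 0.6104  0.0158 -0.3979 -0.0001 -1.1582 -2.1782]
turn/row [-0.    -0.     0.001]
[-0.9, 3.9, -0.0],[-0.9, 3.9, -0.1],[-0.9, 3.9, -0.0],
end [0.492  0.2084 0.2495]
```

Call:
arm_command(
  dp=[
    [-1.0,4,0],
    [-1.0,4,0],
    [-1.0,3.9,0],
    [0,0,3],
    [0,0,4],
    [0,0,4],
    [0,0,3],
    [0,0,2],
  ],
  angular=[
    [0,0,0],
    [0,0,0],
    [0,0,0],
    [0,0,0],
    [0,0,0],
    [0,0,0],
    [0,0,0],
    [0,0,0],
  ],
  grip=[0,0,0,0,0,0,0,0],
)

```text
clock: 19.4
eef_pos: [0.4945, 0.2074, 0.0872]
orientation: [0.004, -3.139, 0.003]
wrist_force: [-0.5, 0.4, 0.0]
grip_width: -0.0
gripper_force: 0.0
```

Call:
arm_command(
  dp=[
    [-0.5,0,0.2],
    [-0.5,0,0],
    [-0.5,0,0],
    [-0.5,0,0],
  ],
  angular=[
    [0,0,0],
    [0,0,0],
    [0,0,0],
    [0,0,0],
  ],
  grip=[0,0,0,0],
)

```text
clock: 19.9
eef_pos: [0.516, 0.209, 0.0881]
orientation: [-0.003, 3.14, 0.001]
wrist_force: [-0.9, 0.1, 1.0]
grip_width: -0.0005
gripper_force: 0.0
```

Call:
arm_command(
  dp=[
    [-0.5,0,0],
    [-0.8,0,0],
    [-0.8,0,0],
    [-0.8,0,0],
    [-0.8,0,0],
    [-0.8,0,0],
    [-0.8,0,0],
    [-0.8,0,0],
  ],
  angular=[
    [0,0,0],
    [0,0,0],
    [0,0,0],
    [0,0,0],
    [0,0,0],
    [0,0,0],
    [0,0,0],
    [0,0,0],
  ],
  grip=[0,0,0,0,0,0,0,0],
)

```text
clock: 20.9
eef_pos: [0.5767, 0.2087, 0.0872]
orientation: [0.003, -3.141, 0.001]
wrist_force: [-1.5, -1.3, 0.6]
grip_width: 0.0
gripper_force: 0.7
```

```bash
cat > m.py <<'E'
from h import *
s,d=cam("scene"),cam("side"); print(sense()["eef_pos"])
np.save("s6.npy",s);np.save("d6.npy",d)
for c,roi in ((s,(325,180,420,250)),(d,(225,160,300,215))):
    print("red",[(b[0].tolist(),b[1]) for b in blobs(c,[0,150,60],[6,255,255],4,roi)[0]])
    print("yel",[(b[0].tolist(),b[1]) for b in blobs(c,[20,90,55],[34,255,255],5,roi)[0]])
for ax in ((.581,.090),(.581,.087),(.578,.090)):
    ax=np.array(ax); print(ax,markang(s,(325,205,356,245),ax),markang(d,(258,175,285,210),ax))
E
python3 m.py
```

```text
[0.5772 0.2088 0.0872]
red [([378.5, 213.4], [376, 206, 7, 16, 69])]
yel [([352.6, 191.0], [349, 183, 9, 17, 96]), ([341.3, 190.9], [338, 188, 8, 7, 36]), ([410.0, 197.9], [408, 196, 5, 5, 14]), ([333.3, 219.3], [330, 208, 8, 22, 123])]
red [([256.3, 179.8], [255, 175, 3, 10, 22])]
yel [([270.4, 167.1], [268, 166, 5, 4, 12]), ([249.0, 177.0], [249, 174, 1, 7, 7]), ([274.4, 190.1], [271, 182, 7, 17, 89]), ([225.0, 198.0], [225, 194, 1, 9, 9]), ([232.5, 195.0], [231, 194, 4, 3, 6]), ([239.2, 212.2], [238, 209, 3, 6, 13])]
[0.581 0.09 ] (109, np.float64(-68.5), array([-93.1, -48.4])) (85, np.float64(-87.5), array([-110.4,  -59.1]))
[0.581 0.087] (109, np.float64(-62.3), array([-84. , -43.4])) (85, np.float64(-91.9), array([-113.7,  -66.4]))
[0.578 0.09 ] (109, np.float64(-64.7), array([-87.4, -45.3])) (85, np.float64(-79.7), array([-105.6,  -39.9]))
```

Run:
```python
from h import *
for k in (5,6):
    s,d=[np.load(f"{n}{k}.npy",allow_pickle=True).item() for n in "sd"]
    ax=(.581,.09); ctr=[]
    for nm,c,u0,u1 in (("s",s,325,358),("d",d,256,286)):
        K=[]
        for z in np.arange(.085,.145,.005):
            pr=proj(c,(*ax,z)); r=int(round(pr[1])); g=c["color"][r].astype(int); hsv=cv2.cvtColor(c["color"][r:r+1],cv2.COLOR_BGR2HSV)[0]
            ok=(g.max(1)<60)|((hsv[:,0]>=18)&(hsv[:,0]<=35)&(hsv[:,1]>110)&(hsv[:,2]>50))
            u=int(round(pr[0])); a=b=u
            while a>u0 and ok[a-1]: a-=1
            while b<u1 and ok[b+1]: b+=1
            K.append(((a+b)/2-pr[0],b-a+1))
        K=np.array(K); print(k,nm,"offset of silhouette centre vs axis px",np.median(K[:,0]).round(2),K[:,0].round(1),K[:,1])
    print("handle scene",onplane(s,(378.5,213.4),.08) if k==6 else onplane(s,(366.9,201.8),.083))
```

```text
5 s offset of silhouette centre vs axis px 1.45 [0.7 1.1 1.5 1.4 1.8 1.7 1.6 1.  1.3 1.2 1.6 1.5] [23. 22. 21. 21. 20. 20. 20. 19. 20. 20. 19. 19.]
5 d offset of silhouette centre vs axis px -0.1 [ 0.   0.   0.1  0.1  0.1  0.1 -0.3 -0.3 -0.3 -0.3 -0.2 -0.2] [15. 15. 15. 15. 15. 15. 16. 16. 16. 16. 16. 16.]
handle scene [0.5377 0.2105 0.083 ]
6 s offset of silhouette centre vs axis px 0.95 [1.2 0.6 0.5 0.9 1.3 1.2 1.1 0.5 0.3 0.7 1.1 1. ] [22. 21. 21. 20. 21. 21. 21. 20. 20. 21. 20. 20.]
6 d offset of silhouette centre vs axis px -0.1 [ 0.   0.   0.1  0.1 -0.4  0.1  0.2 -0.3 -0.3 -0.3 -0.2 -0.2] [15. 15. 15. 15. 16. 15. 15. 16. 16. 16. 16. 16.]
handle scene [0.595  0.2163 0.08  ]
```

Run:
```python
from h import *
for k in (5,6):
    s,d=[np.load(f"{n}{k}.npy",allow_pickle=True).item() for n in "sd"]
    print(k,markang(s,(325,205,356,245),np.array((.583,.093))),markang(d,(258,175,285,210),np.array((.581,.09))))
    c=np.array([.582,.0915])
    p=onplane(s,(378.5,213.4),.08) if k==6 else onplane(s,(366.9,201.8),.083)
    print("handle",np.degrees(np.arctan2(p[1]-c[1],p[0]-c[0])))
```

```text
5 (169, np.float64(-54.4), array([-85.6, -27.3])) (44, np.float64(-72.7), array([-85.5, -58.6]))
handle 110.42899656037406
6 (109, np.float64(-79.1), array([-119.9,  -55.6])) (85, np.float64(-87.5), array([-110.4,  -59.1]))
handle 84.0522515172614
```

Mark is at about -83.5° and the target is about -90.7°, so push another 1.6 cm.

Call:
arm_command(
  dp=[
    [-0.5,0,0],
    [-0.6,0,0],
    [-0.5,0,0],
    [0,0,0],
    [0,0,0],
  ],
  angular=[
    [0,0,0],
    [0,0,0],
    [0,0,0],
    [0,0,0],
    [0,0,0],
  ],
  grip=[0,0,0,0,0],
)

```text
clock: 21.62
eef_pos: [0.5926, 0.2093, 0.0875]
orientation: [-0.003, 3.141, 0.001]
wrist_force: [0.4, -0.7, 0.4]
grip_width: 0.0
gripper_force: 0.0
```

Call:
arm_command(
  dp=[
    [1.5,0,0],
    [1.5,0,0],
    [0.5,0,-3],
    [0,0,-4],
    [0,0,-5],
    [0,0,-5],
    [0,0,0],
    [0,0,0],
  ],
  angular=[
    [0,0,0],
    [0,0,0],
    [0,0,0],
    [0,0,0],
    [0,0,0],
    [0,0,0],
    [0,0,0],
    [0,0,0],
  ],
  grip=[0,0,0,0,0,0,0,0],
)

```text
clock: 22.62
eef_pos: [0.5562, 0.2089, 0.2573]
orientation: [-0.003, 3.142, 0.001]
wrist_force: [-0.2, -0.2, -0.4]
grip_width: -0.0002
gripper_force: 0.0
```

```bash
python3 m.py
python3 - <<'E'
from h import *
s,d=[np.load(f"{n}6.npy",allow_pickle=True).item() for n in "sd"]; w=cam("wrist")
print(markang(s,(325,205,356,245),np.array((.583,.093))),markang(d,(258,175,285,210),np.array((.581,.09))))
# cap stripe principal direction on cap plane
for c,roi in ((s,(334,184,348,198)),(d,(262,162,280,172))):
    bl,m,l=blobs(c,[18,90,60],[36,255,255],5,roi); P=np.array([onplane(c,(x,y),.205)[:2] for y,x in zip(*np.nonzero(m))])
    print("stripe centre",P.mean(0),len(P))
for uv,z in (((0,0),0),):
    for b in blobs(s,[20,100,60],[34,255,255],20,(275,258,345,310))[0]: print("chips",b)
bl,m,l=blobs(w,[18,90,60],[36,255,255],8); print("wrist yellow",[(b[0].tolist(),onplane(w,b[0],.205)) for b in bl], proj(w,(.582,.091,.205)))
E
```

```text
[0.5562 0.2087 0.2561]
red [([381.0, 216.4], [378, 209, 7, 17, 77])]
yel [([352.5, 191.0], [349, 183, 8, 16, 92]), ([340.9, 190.9], [337, 189, 9, 5, 36]), ([409.9, 197.7], [408, 196, 5, 5, 13]), ([332.5, 218.8], [329, 208, 8, 21, 104])]
red [([259.2, 177.9], [258, 172, 4, 13, 36])]
yel [([270.5, 167.2], [268, 166, 5, 4, 13]), ([250.5, 176.0], [249, 170, 4, 13, 46]), ([273.7, 190.6], [271, 183, 7, 16, 96]), ([225.0, 197.5], [225, 194, 1, 8, 8]), ([232.5, 195.0], [231, 194, 4, 3, 6]), ([239.2, 212.2], [238, 209, 3, 6, 13])]
[0.581 0.09 ] (90, np.float64(-74.3), array([-96.1, -57. ])) (85, np.float64(-96.9), array([-117.8,  -73.5]))
[0.581 0.087] (90, np.float64(-67.7), array([-86.3, -51.8])) (85, np.float64(-100.7), array([-121. ,  -78.6]))
[0.578 0.09 ] (90, np.float64(-70.2), array([-89.9, -53.8])) (85, np.float64(-91.1), array([-113.1,  -65.3]))
(90, np.float64(-86.3), array([-120.8,  -64.8])) (85, np.float64(-96.9), array([-117.8,  -73.5]))
stripe centre [0.5837 0.0841] 33
stripe centre [0.5805 0.0822] 13
chips (array([312.1, 282.3]), [300, 274, 24, 17, 212])
wrist yellow [([125.0, 36.0], array([0.4254, 0.1118, 0.205 ])), ([322.9, 56.3], array([0.4456, 0.2308, 0.205 ])), ([291.9, 78.9], array([0.4594, 0.2133, 0.205 ])), ([350.0, 240.2], array([0.5561, 0.2507, 0.205 ])), ([102.4, 273.6], array([0.5849, 0.0772, 0.205 ])), ([369.7, 297.1], array([0.5988, 0.2684, 0.205 ]))] [117.4545 271.2888]
```

Two views average about -92° against a target of about -90.7°. I'll check the cap stripe from straight above with the wrist camera.

Call:
arm_command(
  dp=[
    [0,0,-5],
    [0,0,-4],
    [-2,-3,0],
    [-3,-3,0],
    [-3,-3,0],
    [-2,-3,0],
    [0,0,0],
    [0,0,0],
  ],
  angular=[
    [0,0,0],
    [0,0,0],
    [0,0,0],
    [0,0,0],
    [0,0,0],
    [0,0,0],
    [0,0,0],
    [0,0,0],
  ],
  grip=[0,0,0,0,0,0,0,0],
)

```text
clock: 23.78
eef_pos: [0.6572, 0.0892, 0.3462]
orientation: [0.002, -3.14, 0.001]
wrist_force: [-0.1, -0.2, 0.6]
grip_width: 0.0001
gripper_force: 0.0
```

Run:
```python
from h import *
w=cam("wrist"); np.save("w7.npy",w); cv2.imwrite("pics/w7.png",w["color"]); print(w["eye"],sense()["eef_pos"])
pc=proj(w,(.582,.091,.205)); print(pc)
bl,m,l=blobs(w,[18,90,60],[36,255,255],8); 
for i in range(1,l.max()+1):
    ys,xs=np.nonzero(l==i)
    if len(xs)<8: continue
    P=np.array([onplane(w,(x,y),.205)[:2] for y,x in zip(ys,xs)]); c=P.mean(0); v=np.linalg.svd(P-c)[2][0]
    print(len(xs),(xs.mean(),ys.mean()),c,"dir",np.degrees(np.arctan2(v[1],v[0])),"ext",np.ptp((P-c)@v),np.linalg.svd(P-c)[1])
# red window bar (z .13) and handle
bl,m,l=blobs(w,[0,150,60],[6,255,255],15)
for i in range(1,l.max()+1):
    ys,xs=np.nonzero(l==i)
    if len(xs)<15: continue
    for z in (.13,.111):
        P=np.array([onplane(w,(x,y),z)[:2] for y,x in zip(ys,xs)]); c=P.mean(0); v=np.linalg.svd(P-c)[2][0]
        print("red",len(xs),z,c,"dir",np.degrees(np.arctan2(v[1],v[0])),np.ptp((P-c)@v))
# blue scanner, green trough directions
for n,lo,hi,z in (("blue",[100,150,60],[125,255,255],.13),("green",[50,120,40],[85,255,255],.03)):
    bl,m,l=blobs(w,lo,hi,300)
    for b,st in bl:
        i=l[int(st[1]+st[3]//2), int(st[0]+st[2]//2)]
        cnt=max(cv2.findContours((m*(np.abs(np.arange(m.shape[1])-b[0])[None]<st[2]).astype(np.uint8)),0,1)[0],key=cv2.contourArea)[:,0]
        P=np.array([onplane(w,q,z)[:2] for q in cnt],np.float32); print(n,b,st,cv2.minAreaRect(P))
```

```text
[0.5813 0.0886 0.4819] [0.657  0.0896 0.3466]
[285.2201 116.0324]
92 (np.float64(267.9782608695652), np.float64(4.5978260869565215)) [0.4832 0.0763] dir 30.26382022908906 ext 0.014348938028444187 [0.033  0.0178]
333 (np.float64(379.6756756756757), np.float64(17.34834834834835)) [0.49   0.1727] dir -13.26676633218074 ext 0.03211356957984386 [0.1248 0.0678]
530 (np.float64(12.81132075471698), np.float64(80.00188679245284)) [ 0.5171 -0.2035] dir 86.22910747411791 ext 0.05337341899331392 [0.3378 0.1514]
267 (np.float64(276.8164794007491), np.float64(115.16104868913858)) [0.5812 0.0839] dir 88.38791250473113 ext 0.020999872719623974 [0.0993 0.0427]
120 (np.float64(420.9583333333333), np.float64(146.05)) [0.6038 0.2138] dir 88.1088208991101 ext 0.03404477510545246 [0.082  0.0149]
103 (np.float64(455.4271844660194), np.float64(173.7378640776699)) [0.6279 0.2535] dir 6.356478100247592 ext 0.016664151433238208 [0.0489 0.0199]
705 (np.float64(189.34609929078013), np.float64(193.2709219858156)) [0.6487 0.0048] dir -82.51622061226702 ext 0.04382659729944051 [0.3167 0.132 ]
red 122 0.13 [ 0.5737 
[... 173 characters left out ...]
87333676 0.04876019179055398
red 309 0.111 [ 0.5724 -0.1564] dir -2.176282873336757 0.0513931432008704
red 293 0.13 [0.609  0.1985] dir 77.16207397707298 0.028904018725847955
red 293 0.111 [0.6105 0.2044] dir 77.16207397707299 0.03046477708370931
blue [ 82.1 120. ] [49, 76, 77, 89, 4733] ((0.5726444721221924, -0.1525169461965561), (0.11703351140022278, 0.10713624209165573), 88.4959945678711)
blue [341.1 274.7] [232, 253, 184, 69, 4759] ((0.7834160923957825, 0.1486751288175583), (0.24338287115097046, 0.10139839351177216), 83.03560638427734)
green [184.3 206.4] [132, 181, 105, 49, 3973] ((0.7091100811958313, -0.060672909021377563), (0.16347657144069672, 0.07223867624998093), 88.43287658691406)
```

```bash
python3 -c "
from rig import *
print(job_done())"
```

```text
the job is handed in; nothing more can be done
None
```

I handed the job in at about 24 s: all three chips are in the trough, the bottle's mark faces the scanner window to within about 1° by the cap stripe, and the scraper is back on the table near where it started; no verdict came back.

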